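# Clamp a loose hammer head for re-handling

## Task

Lay the loose hammer head flat in the bay of the bench clamp, pushed up against the end stop, then turn the clamp's ball knob clockwise until you feel the jaw bite and the head is held snugly: clearly stiffer than free turning, but well short of cranking it tight. Let go of everything and leave the other things on the bench where they are.

Things in the scene. Friction and masses are not known exactly. Their poses are not given: they have to be found in the camera images.
- hammer_head: Dark steel double-faced hammer head without handle, a block 80 (its x) x 34 (its y) x 36 mm tall (its z), with a dark rectangular eye in its top and bottom, 0.6 kg. Lies flat on the bench. Origin at the centre of its underside; it is the same either way round.
- clamp: Bench clamp bolted to the bench: grey base plate 130 (its x) x 184 (its y) x 12 mm thick, whose top is the bed. Origin on the bench under the bay's middle. Its +x points from the bay to the end stop, +y to the fixed jaw; the moving jaw and drive housing are on the -y side. Jaw tops are 26 mm above the bench, so the upper 22 mm of the head stand clear of them.
- stop (a point): Middle of the end stop's face (touches the head's end), 40 mm from the clamp's origin along its +x, 24 mm above the bench. The stop is 22 mm wide and rises to 36 mm above the bench. Axes as the clamp's.
- bay (a point): On the bed (12 mm above the bench), 17 mm in front of the fixed jaw's face: here is the centre of the head's underside when the head, its length along the clamp's x, touches both the fixed jaw and the end stop. Axes as the clamp's.
- knob_ball (a point): Centre of the smooth black ball knob, 44 mm in diameter, 78 mm above the bench, on a vertical 14 mm stem over a housing 54 x 48 mm whose top is 40 mm above the bench; 102 mm from the clamp's origin along the clamp's -y. Slippery (friction about 0.3): it turns with the fingers only if gripped level with its centre, across its widest part, firmly (about 60 N); fingertips 8 mm higher slip off.
- knob (a joint): Angle of the ball knob, 0 to 3.3 rad, growing clockwise seen from above. Each rad moves the moving jaw 6 mm to the clamp's +y; at 0 its face is 29 mm from the clamp's origin on the -y side. A loosely laid head is first pushed to the fixed jaw. Free turning takes 0.26 N m; once the jaw bites, each newton of clamping adds 0.006 N m: the wanted 25 N add 0.15 N m. Stays where it is left.
- clamp_face: Face of the moving jaw, a steel plate 60 x 8 x 13.5 mm on stiff springs, up to 3 mm of give; it bites on the head's side. All contact faces give a little, so the bite comes somewhat later than measured gaps suggest: feel for it. From the first felt bite each 0.05 rad of the knob adds about 6 N. This body's origin is the clamp's origin at knob angle 0, and moves with the face.
- tape_measure: Grey tape measure, 70 x 38 x 62 mm, standing loose on the bench. Not to be moved. Origin at its underside's centre.
- handle: New wooden hammer handle, 295 mm long, lying beyond the clamp. Not to be moved.
- knife: Retracted utility knife, 155 mm long, black and yellow. Not to be moved.
- mug: White mug, 95 mm tall. Not to be moved.
- tumbler: Glass tumbler, 85 mm tall. Not to be moved.
- tape_roll: Roll of packing tape lying flat, 100 mm across, 48 mm high. Not to be moved.
- screwdriver: Screwdriver with a red handle lying on the bench. Not to be moved.
- fixed_jaw: Steel bar bolted on the bed, an adjustable jaw set a little nearer or farther each time: 70 mm long (its x, along the clamp's x), 16 mm thick, 14 mm high. Origin on the bed at the middle of its face, which looks to the clamp's -y; it stands 17 to 20 mm from the clamp's origin along +y. Does not move in use.

How it is judged:
By the outcome, as a careful person would: the job done as asked, in the order asked, and still so for the second after the job is handed in, with the robot touching nothing.
It also fails if it takes over 72 s, if anything falls off the work surface, if the arm or the gripper's body presses on something with over 40 N, if the wrist force passes 120 N, or if a joint passes its speed limit or range.

## Robot

A 6-joint arm with a two-finger parallel gripper is mounted at the origin on the work surface. World frame = base frame: x ahead of the robot, y to its left, z up, the work surface at z = 0. Lengths are in m, angles in degrees, forces in N, time in s.
With the tool pointing down it reaches from about 0.25 to 0.725 m from the base axis. Payload 9.7 kg.
Tool frame: the origin (TCP) lies on the centre line of the jaws, within the pads' length; the fingertips stand 17 mm ahead of it and the grasp point (between the pads) lies 2 mm behind it (bot.nose_length is the distance from the TCP to the fingertips, in m); x points along the fingers, y is the direction in which the jaws open and shut, and the axes are right-handed (so a half turn about x gives the same grasp; the last joint's range is limited). The gripper opens to 85 mm and grips with 20 to 120 N. Pads are 22 mm wide; open, the fingers measure 114 mm over their backs; the gripper's body (76 mm by 85 mm) begins 54 mm behind the grasp point. The pads swing forward as they close: fully open they stand 13 mm farther back than shut.
Start: joints at [-63.369, 4.979, 10.078, 95.1, 0, 90], TCP at [0.247, -0.492, 0.248] pointing down, gripper open.
Joint ranges: [-179.16, 179.16], [-48.56, 103.87], [-65.8, 70.77], [-126.05, 130.52], [-82.76, 87.17], [-180, 180]. Speed limits (degrees/s): [127.2, 127.2, 147.25, 180, 180, 180].

## Interface

Orientations are given as [roll, pitch, yaw] about the fixed x, y, z axes, in that order (R = Rz(yaw) Ry(pitch) Rx(roll)).
In Python, from workcell import bot, viewer, ticket gives the robot as it stands.
- The arm moves only by the tool jog_arm, never from a script. Its argument "deltas" is a list of rows, each an object of numbers: "fingers": the opening, from 0 (shut) to 1 (fully open); "x", "y", "z": the shift along the world's x, y, z in mm; "twist": the turn about the world's z in degrees. A call has 1 to 10 rows; each row is the pose to reach, as a shift and turn from the pose measured when the call began; what a row does not reach only later rows make up. A row lasts 1/10 s, in which the tool goes at most 50 mm and 8.59 degrees, less where a joint would pass 70% of its speed; a pose out of reach is approached as far as the arm can. A call with a gripper value outside its range is refused whole. The fingers move at their own pace and stop on an object; "grip_force" is the grip in N (left out, the last holds). Time passes only in rows, so rows that repeat a pose let the fingers close. It gives the time, the measured TCP pose, the force and the opening at its end, in the units of the state.
- bot.get_obs(): the state, without advancing time (a new reading comes with each control period).
- viewer.camera(name): name is "scene" or "top" or "wrist"; returns a dict with "image" (480x640x3 uint8, red, green, blue), "fovy" (degrees; the focal length in pixels is half the picture's height over the tangent of half this angle, whatever the lens; pixels are square), "cx", "cy" (the principal point, pixels), "world_to_cam" (4x4, takes a point from world to camera coordinates); the wrist camera has in their place "tool_from_camera" (4x4, takes a point from camera to tool coordinates, whose origin is the TCP and whose axes are the tool frame's). Camera axes: x right, y down, z forward; pixel columns grow to the right and rows downward; lengths in m; the calibration is good to about 2 mm. A picture is of the moment at which its call begins: read the wrist's pose just before it. There is no depth.
- ticket.job_done(): hands the job in, once; it reports no verdict.
The state is a dict: "time": time; "q": joint angles; "qd": joint speeds; "joint_efforts": joint torques, N m; "ee_pos": TCP position; "tcp_rot": TCP orientation; "wrist_force": force on the tool from outside, world axes, zero at the start; "torque": the same for the moment, N m; "opening": finger opening in m.
Only numpy, scipy, OpenCV 4.12 (cv2) and the standard library are available. Lean on these libraries where they do the work, as an engineer would, in place of code of your own. Each camera call takes 0.05 s, during which the arm holds its last target.

## Working session

There is one attempt and no reset: what is moved stays moved. The work goes in short steps, Python scripts to look and compute and a tool call to move; the robot and the scene stay as the last step left them, time stands still between calls to the robot, and variables do not carry over. Pictures are saved under pics/ and viewed, and the job is handed in when it is done.

Besides the shell and the picture viewer there is one more tool, called as name(argument=value, ...), one argument or row to a line, values as JSON. jog_arm: Moves the arm, as the interface text tells. Its arguments: {"type":"object","properties":{"deltas":{"type":"array"},"grip_force":{"type":"number"}},"required":["deltas"]}

```bash
ls; mkdir -p pics; cat > h.py <<'E'
import numpy as np, cv2
from workcell import bot, viewer, ticket
from scipy.spatial.transform import Rotation as R
def snap(n,f):
    o=bot.get_obs(); c=viewer.camera(n); cv2.imwrite('pics/'+f,cv2.cvtColor(c['image'],cv2.COLOR_RGB2BGR))
    if n=='wrist':
        T=np.eye(4);T[:3,:3]=R.from_euler('xyz',o['tcp_rot'],degrees=True).as_matrix();T[:3,3]=o['ee_pos']
        W=np.linalg.inv(T@c['tool_from_camera'])
    else: W=np.array(c['world_to_cam'])
    fl=240/np.tan(np.radians(c['fovy']/2))
    np.savez('pics/'+f[:-4]+'.npz',W=W,f=fl,cx=c['cx'],cy=c['cy'])
    return o
def L(f): return np.load('pics/'+f+'.npz')
def ray(f,u,v):
    d=L(f);C=np.linalg.inv(d['W']);r=C[:3,:3]@np.array([(u-d['cx'])/d['f'],(v-d['cy'])/d['f'],1]);return C[:3,3],r/np.linalg.norm(r)
def atz(f,u,v,z):
    p,r=ray(f,u,v);return p+r*(z-p[2])/r[2]
def proj(f,P):
    d=L(f);P=np.atleast_2d(P);q=P@d['W'][:3,:3].T+d['W'][:3,3];return np.c_[q[:,0]/q[:,2]*d['f']+d['cx'],q[:,1]/q[:,2]*d['f']+d['cy']]
def tri(*obs):
    A=0;b=0
    for f,u,v in obs:
        p,r=ray(f,u,v);M=np.eye(3)-np.outer(r,r);A=A+M;b=b+M@p
    X=np.linalg.solve(A,b);return X,[np.round(proj(f,X)[0]-[u,v],1) for f,u,v in obs]
E
python3 - <<'E'
from h import *
np.set_printoptions(precision=4,suppress=True)
o=snap('scene','s0.png');snap('top','t0.png');snap('wrist','w0.png');print(o)
for n in('s0','t0','w0'):
    C=np.linalg.inv(L(n)['W']);print(n,C[:3,3],C[:3,2],L(n)['f'])
E
```

```text
pics
{'time': 0.0, 'q': array([-63.3668,   5.0122,  10.0342,  95.1014,   0.001 ,  89.9973]), 'qd': array([ 0.0834,  0.075 ,  0.0628, -0.0158, -0.0262, -0.1054]), 'joint_efforts': array([  0.0009, -52.039 ,  46.4803,   0.0163,   0.0001,  -0.    ]), 'ee_pos': array([ 0.2465, -0.4914,  0.2476]), 'tcp_rot': array([-90.7042,  89.9206, 115.9317]), 'wrist_force': array([ 0.1475, -0.3944, -0.1209]), 'torque': array([ 0.0051, -0.0195,  0.023 ]), 'opening': 0.08536584061411011}
s0 [ 1.0549 -0.8041  0.6579] [-0.4341  0.7315 -0.5258] 496.9933233087724
t0 [ 0.4173 -0.0276  1.1368] [ 0.1552  0.0347 -0.9873] 478.86303512309854
w0 [ 0.3049 -0.4612  0.3735] [-0.2341 -0.1148 -0.9654] 407.1925207057017
```

View pics/s0.png

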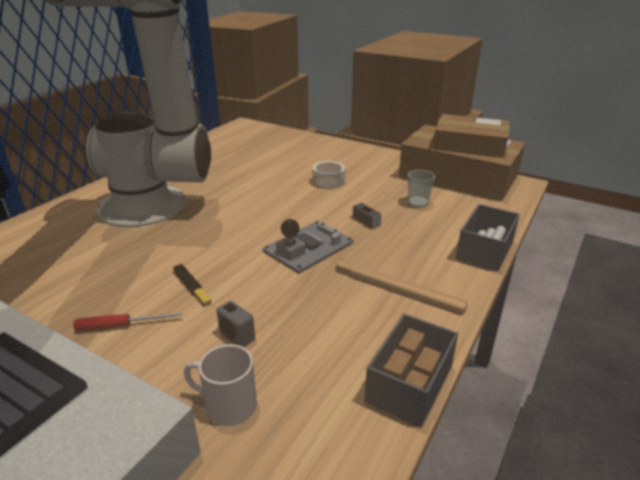

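View pics/t0.png

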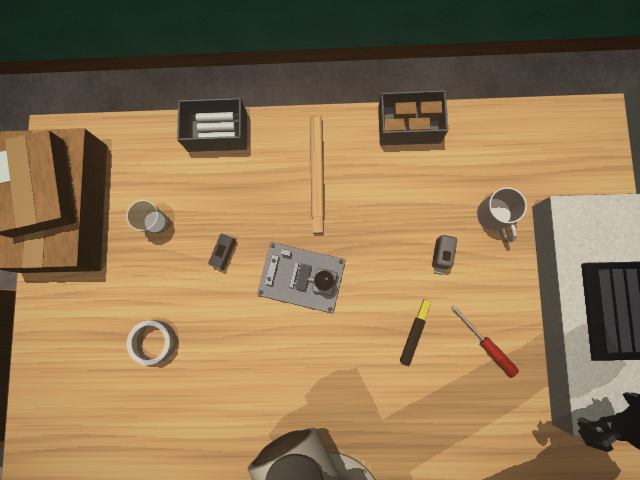

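View pics/w0.png

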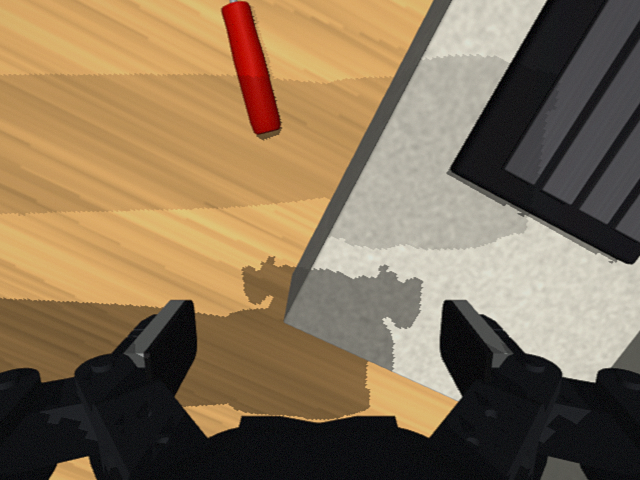

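Top view shows the clamp at about (302,278), its knob at (324,281), the hammer head at (222,251) and the tape measure at (445,253). I'll enlarge the crops to get the corners.

```bash
python3 - <<'E'
import cv2
t=cv2.imread('pics/t0.png');s=cv2.imread('pics/s0.png')
cv2.imwrite('pics/t0z.png',cv2.resize(t[225:325,200:360],None,fx=5,fy=5,interpolation=cv2.INTER_CUBIC))
cv2.imwrite('pics/s0z.png',cv2.resize(s[190:280,250:400],None,fx=5,fy=5,interpolation=cv2.INTER_CUBIC))
E
```

```text
(no output)
```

View pics/t0z.png

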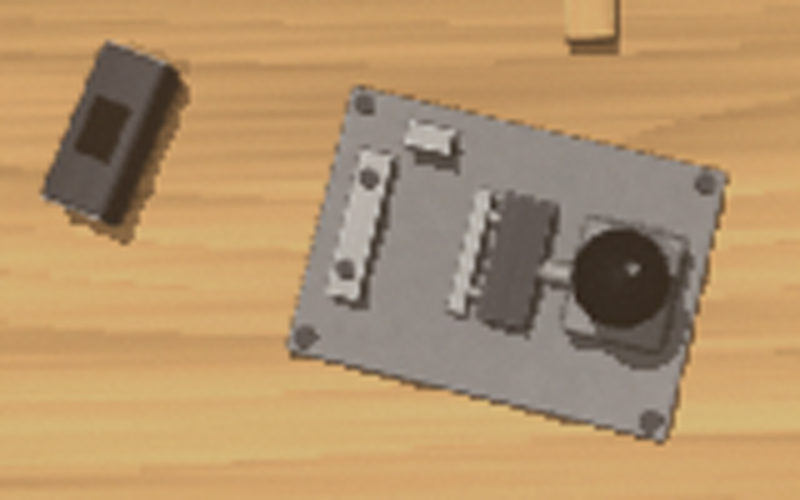

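View pics/s0z.png

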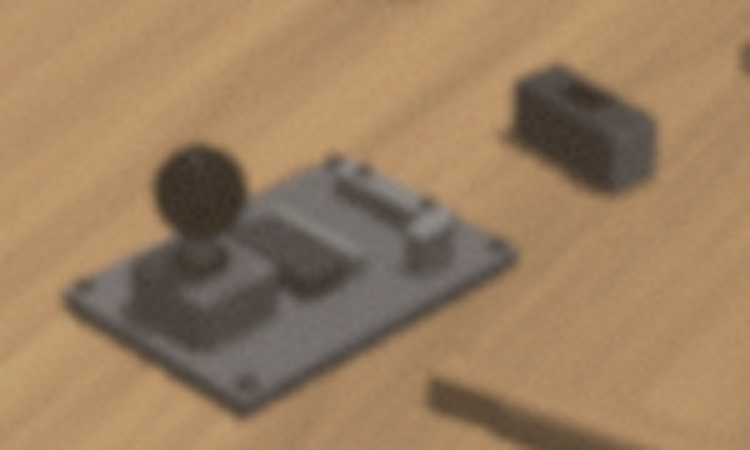

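```bash
python3 - <<'E'
from h import *
np.set_printoptions(precision=4,suppress=True)
t=lambda u,v:(200+u/5-.4,225+v/5-.4)
s=lambda u,v:(250+u/5-.4,190+v/5-.4)
c=[atz('t0',*t(u,v),.012) for u,v in[(350,88),(728,175),(662,440),(290,352)]]
c=np.array(c);print(c)
e=[np.linalg.norm(c[i]-c[(i+1)%4]) for i in range(4)];print(e)
ctr=c.mean(0);ax=(c[0]+c[1]-c[2]-c[3]);print(ctr,np.degrees(np.arctan2(ax[1],ax[0])))
ay=(c[0]+c[3]-c[1]-c[2]);print(np.degrees(np.arctan2(ay[1],ay[0]))-90)
h=np.array([atz('t0',*t(u,v),.036) for u,v in[(108,42),(167,63),(105,218),(43,195)]]);print(h,h.mean(0),[np.linalg.norm(h[i]-h[(i+1)%4]) for i in range(4)])
print('ball',atz('t0',*t(620,277),.078),tri(('t0',*t(620,277)),('s0',*s(200,192))))
print('plate corners tri',tri(('t0',*t(728,175)),('s0',*s(243,410))),tri(('t0',*t(350,88)),('s0',*s(517,255))))
print('head top',tri(('t0',*t(108,42)),('s0',*s(652,120))),tri(('t0',*t(43,195)),('s0',*s(555,66))))
E
```

```text
[[ 0.5981  0.1259  0.012 ]
 [ 0.5517 -0.0531  0.012 ]
 [ 0.4286 -0.0188  0.012 ]
 [ 0.4732  0.1549  0.012 ]]
[np.float64(0.18492131850192214), np.float64(0.12779290267593774), np.float64(0.17934025021419567), np.float64(0.1282017629340196)]
[0.5129 0.0523 0.012 ] -14.321799249356912
-14.472869927579765
[[0.6192 0.237  0.036 ]
 [0.6084 0.2089 0.036 ]
 [0.536  0.2375 0.036 ]
 [0.5475 0.2668 0.036 ]] [0.5778 0.2375 0.036 ] [np.float64(0.030050880056287504), np.float64(0.07783031595992267), np.float64(0.03145985195184918), np.float64(0.07764016385416861)]
ball [ 0.4996 -0.0025  0.078 ] (array([ 0.4991, -0.0029,  0.078 ]), [array([0.2, 0.2]), array([ 0.3, -0. ])])
plate corners tri (array([ 0.5522, -0.0532,  0.0066]), [array([0., 0.]), array([ 0., -0.])]) (array([0.598 , 0.126 , 0.0061]), [array([0.3, 0.4]), array([ 0.5, -0.1])])
head top (array([0.618 , 0.2363, 0.035 ]), [array([0.4, 0.6]), array([ 0.6, -0.1])]) (array([0.5468, 0.2668, 0.0331]), [array([0.3, 0.5]), array([ 0.5, -0.1])])
```

```bash
python3 - <<'E'
from h import *
np.set_printoptions(precision=4,suppress=True)
o=bot.get_obs();M=R.from_euler('xyz',o['tcp_rot'],degrees=True).as_matrix();print(M,bot.nose_length,[a for a in dir(bot) if a[0]!='_'])
print('yaw of tool y',np.degrees(np.arctan2(M[1,1],M[0,1])))
print(viewer.camera('wrist')['tool_from_camera'])
E
```

```text
[[-0.0004  0.4482 -0.8939]
 [ 0.0009 -0.8939 -0.4482]
 [-1.     -0.001  -0.    ]] 0.017 ['PlanningError', 'get_obs', 'nose_length']
yaw of tool y -63.371005343064
[[ 0.001  -0.2607  0.9654 -0.1258]
 [ 1.     -0.0005 -0.0012 -0.001 ]
 [ 0.0008  0.9654  0.2607 -0.0658]
 [ 0.      0.      0.      1.    ]]
```

jog_arm(
  deltas=[
    {"x":26,"y":42,"z":0,"twist":8},
    {"x":52,"y":84,"z":5,"twist":16},
    {"x":78,"y":126,"z":10,"twist":24},
    {"x":104,"y":168,"z":15,"twist":32},
    {"x":130,"y":210,"z":20,"twist":40},
    {"x":156,"y":252,"z":20,"twist":48},
    {"x":182,"y":294,"z":20,"twist":56},
    {"x":208,"y":336,"z":20,"twist":64},
    {"x":215,"y":378,"z":20,"twist":72},
    {"x":220,"y":420,"z":20,"twist":80},
  ],
)

```text
validation failed for argument at $.de...
```

jog_arm(
  deltas=[
    {"x":10,"y":50,"z":0,"twist":8},
    {"x":20,"y":100,"z":0,"twist":16},
    {"x":30,"y":130,"z":0,"twist":24},
    {"x":30,"y":140,"z":0,"twist":32},
    {"x":30,"y":140,"z":0,"twist":40},
    {"x":30,"y":140,"z":0,"twist":48},
    {"x":30,"y":140,"z":0,"twist":56},
    {"x":30,"y":140,"z":0,"twist":59},
    {"x":30,"y":140,"z":0,"twist":59},
  ],
)

```text
validation failed for argument at $.de...
```

```bash
python3 - <<'E'
from h import *
np.set_printoptions(precision=4,suppress=True)
o=snap('wrist','w1.png');print(o['time'],o['ee_pos'],o['q']);M=R.from_euler('xyz',o['tcp_rot'],degrees=True).as_matrix()
print('yaw of tool y',np.degrees(np.arctan2(M[1,1],M[0,1])),o['wrist_force'],o['torque'])
E
```

```text
0.2 [ 0.2465 -0.4915  0.2479] [-63.3697   4.9988  10.0516  95.0994  -0.0011  89.9993]
yaw of tool y -63.36896193301163 [ 0.3727  0.2414 -0.4047] [-0.0348 -0.0014 -0.0269]
```

View pics/w1.png

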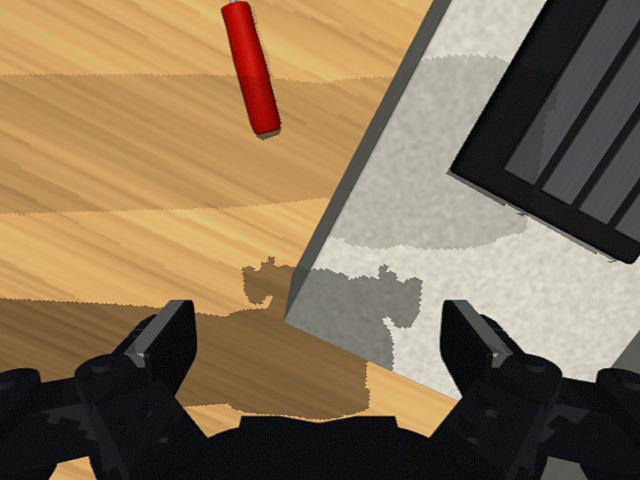

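Both calls were refused and the arm hasn't moved. "fingers" is probably required in each row, so I'll add it.

jog_arm(
  deltas=[
    {"fingers":1,"x":26,"y":42,"z":0,"twist":8},
    {"fingers":1,"x":52,"y":84,"z":5,"twist":16},
    {"fingers":1,"x":78,"y":126,"z":10,"twist":24},
    {"fingers":1,"x":104,"y":168,"z":15,"twist":32},
    {"fingers":1,"x":130,"y":210,"z":20,"twist":40},
    {"fingers":1,"x":156,"y":252,"z":20,"twist":48},
    {"fingers":1,"x":182,"y":294,"z":20,"twist":56},
    {"fingers":1,"x":208,"y":336,"z":20,"twist":64},
    {"fingers":1,"x":215,"y":378,"z":20,"twist":72},
    {"fingers":1,"x":220,"y":420,"z":20,"twist":80},
  ],
)

```text
time: 1.25
ee_pos: [0.4669, -0.0697, 0.2676]
tcp_rot: [-100.1, 89.9, -173.2]
wrist_force: [0.7, -0.0, 0.2]
opening: 0.0851
```

jog_arm(
  deltas=[
    {"fingers":1,"x":10,"y":45,"z":0,"twist":8},
    {"fingers":1,"x":20,"y":90,"z":0,"twist":16},
    {"fingers":1,"x":30,"y":130,"z":0,"twist":24},
    {"fingers":1,"x":40,"y":140,"z":0,"twist":32},
    {"fingers":1,"x":45,"y":140,"z":0,"twist":40},
    {"fingers":1,"x":45,"y":140,"z":0,"twist":48},
    {"fingers":1,"x":45,"y":140,"z":0,"twist":56},
    {"fingers":1,"x":45,"y":140,"z":0,"twist":59},
    {"fingers":1,"x":45,"y":140,"z":0,"twist":59},
  ],
)

```text
time: 2.15
ee_pos: [0.5118, 0.0704, 0.2675]
tcp_rot: [-113.8, 89.9, -127.8]
wrist_force: [0.8, 0.8, -0.2]
opening: 0.085
```

```bash
cat > st.py <<'E'
from h import *
import sys
np.set_printoptions(precision=4,suppress=True)
o=snap(sys.argv[1],sys.argv[2]) if len(sys.argv)>2 else bot.get_obs()
M=R.from_euler('xyz',o['tcp_rot'],degrees=True).as_matrix()
print(o['time'],o['ee_pos'],'q',o['q'],'yaw_y',np.degrees(np.arctan2(M[1,1],M[0,1])),'F',o['wrist_force'],'T',o['torque'],o['opening'])
E
python3 st.py wrist w2.png
```

```text
2.15 [0.5118 0.0704 0.2675] q [ 7.8586  0.9023  7.9764 97.1252 -0.05   21.8317] yaw_y 76.02699674608152 F [ 0.7813  0.7939 -0.1869] T [ 0.041  -0.0124 -0.0093] 0.08503783864263409
```

View pics/w2.png

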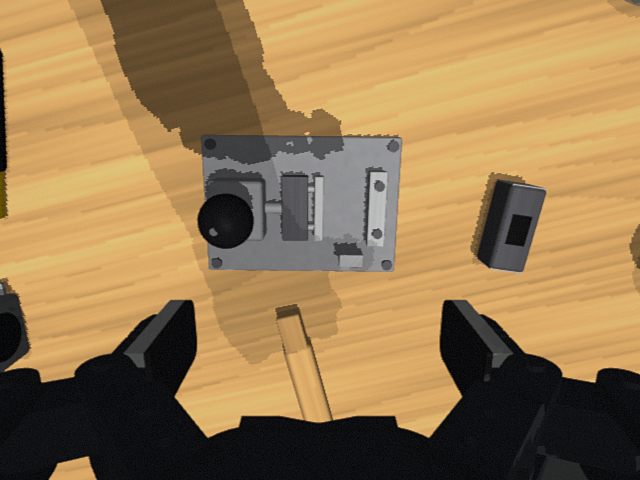

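Wrist view: ball at (225,220), fixed jaw at (377,209), stop at (349,256), moving jaw at (318,208), and the head at (517,230). I'll zoom in for edges.

```bash
python3 - <<'E'
import cv2
t=cv2.imread('pics/w2.png')
cv2.imwrite('pics/w2z.png',cv2.resize(t[125:280,190:410],None,fx=3.6,fy=3.6,interpolation=cv2.INTER_CUBIC))
cv2.imwrite('pics/w2h.png',cv2.resize(t[165:285,460:560],None,fx=5,fy=5,interpolation=cv2.INTER_CUBIC))
E
```

```text
(no output)
```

View pics/w2z.png

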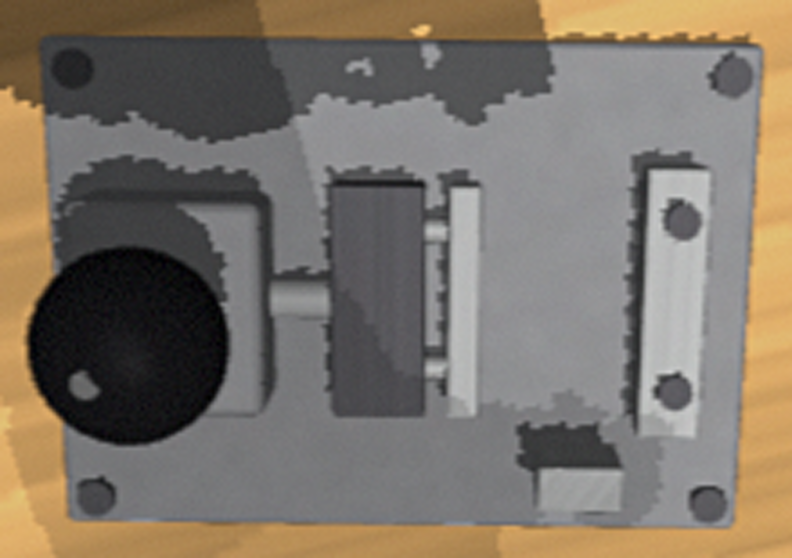

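View pics/w2h.png

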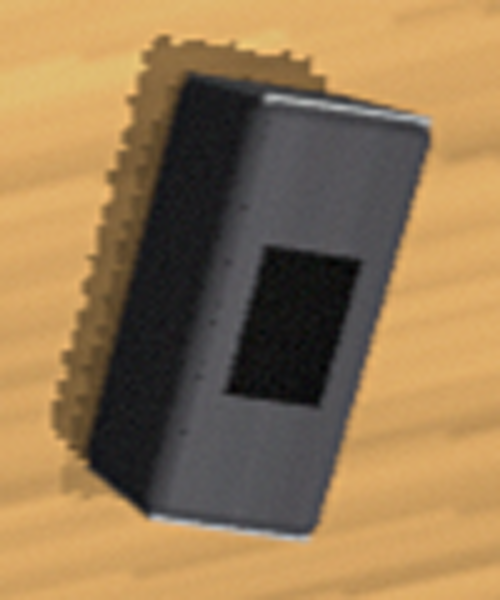

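```bash
python3 - <<'E'
from h import *
np.set_printoptions(precision=4,suppress=True)
w=lambda u,v:(190+u/3.6-.36,125+v/3.6-.36)
h=lambda u,v:(460+u/5-.4,165+v/5-.4)
A=lambda pts,z,f=w:np.array([atz('w2',*f(*p),z) for p in pts])
c=A([(45,40),(762,45),(735,525),(72,517)],.012);print('plate',c,c.mean(0),[np.linalg.norm(c[i]-c[(i+1)%4]) for i in range(4)])
ay=c[1]+c[2]-c[0]-c[3];ax=c[2]+c[3]-c[0]-c[1]
a1=np.degrees(np.arctan2(ay[1],ay[0]))-90;a2=np.degrees(np.arctan2(ax[1],ax[0]));print('ang',a1,a2)
a=np.radians((a1+a2)/2);xh=np.array([np.cos(a),np.sin(a)]);yh=np.array([-xh[1],xh[0]])
ball=A([(127,346)],.078)[0];print('ball',ball)
t=lambda u,v:(200+u/5-.4,225+v/5-.4);s=lambda u,v:(250+u/5-.4,190+v/5-.4)
print('ball3',tri(('t0',*t(620,277)),('s0',*s(200,192)),('w2',*w(127,346))))
O1=ball[:2]+.102*yh; O2=c.mean(0)[:2]+.046*yh;print('O',O1,O2)
O=O2
loc=lambda P:np.c_[(P[:,:2]-O)@xh,(P[:,:2]-O)@yh]*1000
print('fixed in',loc(A([(648,172),(640,435)],.026)));print('fixed out',loc(A([(711,172),(698,437)],.026)))
print('stop',loc(A([(538,468),(620,468),(537,512),(620,512)],.036)))
print('mov',loc(A([(481,187),(478,415)],.0255)))
print('ball loc',loc(ball[None]))
H=A([(262,95),(430,120),(318,537),(150,515)],.036,h);print('head',H,H.mean(0),[np.linalg.norm(H[i]-H[(i+1)%4]) for i in range(4)])
d=H[2]+H[3]-H[0]-H[1];print(np.degrees(np.arctan2(d[1],d[0])))
e=A([(262,247),(361,260),(320,407),(225,394)],.036,h);print('eye',e.mean(0))
# heights by two-view
print(tri(('t0',*t(108,42)),('w2',*h(318,537))),tri(('t0',*t(43,195)),('w2',*h(430,120))))
E
```

```text
plate [[ 0.4276 -0.0163  0.012 ]
 [ 0.4726  0.159   0.012 ]
 [ 0.5967  0.1273  0.012 ]
 [ 0.5504 -0.0489  0.012 ]] [0.5118 0.0553 0.012 ] [np.float64(0.18094467090942737), np.float64(0.12814116168377424), np.float64(0.18225709432890608), np.float64(0.1270929747275029)]
ang -14.571892774207996 -14.59414747099198
ball [ 0.4976 -0.0013  0.078 ]
ball3 (array([ 0.4985, -0.0022,  0.0771]), [array([-0.1,  0.5]), array([0.2, 0.1]), array([-0.5,  1. ])])
O [0.5233 0.0974] [0.5234 0.0998]
fixed in [[-33.4066  15.2991]
 [ 34.5859  16.1215]]
fixed out [[-33.5618  30.9581]
 [ 34.9764  31.262 ]]
stop [[ 40.7473 -10.8169]
 [ 40.5373  10.0958]
 [ 52.5873 -10.7979]
 [ 52.3725  10.5434]]
mov [[-29.2304 -26.1577]
 [ 29.7442 -26.1555]]
ball loc [[   0.525  -104.3429]]
head [[0.5334 0.2411 0.036 ]
 [0.5449 0.2692 0.036 ]
 [0.6179 0.2411 0.036 ]
 [0.6061 0.2114 0.036 ]] [0.5756 0.2407 0.036 ] [np.float64(0.030396665906664577), np.float64(0.07822023652372985), np.float64(0.03195701318220071), np.float64(0.07851371158904037)]
-21.61125239181847
eye [0.5767 0.2412 0.036 ]
(array([0.6176, 0.2381, 0.0388]), [array([-0.8,  0.5]), array([-1.9,  1.5])]) (array([0.5458, 0.2672, 0.038 ]), [array([-0.4,  0.6]), array([-1. ,  1.9])])
```

jog_arm(
  deltas=[
    {"fingers":1,"x":16,"y":42,"z":0,"twist":-4},
    {"fingers":1,"x":32,"y":84,"z":-20,"twist":-8},
    {"fingers":1,"x":48,"y":126,"z":-45,"twist":-8},
    {"fingers":1,"x":65,"y":165,"z":-70,"twist":-8},
    {"fingers":1,"x":65,"y":169,"z":-110,"twist":-8},
    {"fingers":1,"x":65,"y":169,"z":-148,"twist":-8},
    {"fingers":1,"x":65,"y":169,"z":-148,"twist":-8},
    {"fingers":1,"x":65,"y":169,"z":-148,"twist":-8},
  ],
)

```text
time: 3.0
ee_pos: [0.5766, 0.2391, 0.1201]
tcp_rot: [-118.1, 89.9, -140.2]
wrist_force: [0.4, 0.1, 1.5]
opening: 0.0855
```

```bash
python3 st.py wrist w3.png
```

```text
3.0 [0.5766 0.2391 0.1201] q [22.5388 14.626   6.8913 82.3713 -0.0328 44.6995] yaw_y 67.83939287617304 F [0.3591 0.086  1.4603] T [-0.0556 -0.0137  0.0414] 0.08552038393950971
```

View pics/w3.png

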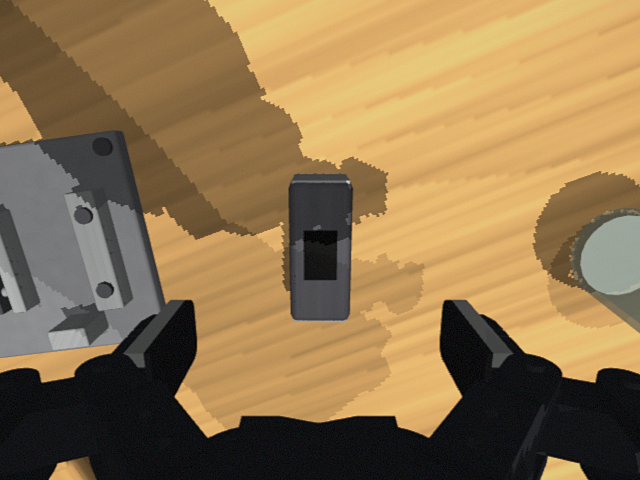

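```bash
python3 - <<'E'
from h import *
np.set_printoptions(precision=4,suppress=True)
H=np.array([atz('w3',*p,.036) for p in [(290,183),(352.5,183),(350,320),(291,320)]]);print(H.mean(0),[np.linalg.norm(H[i]-H[(i+1)%4]) for i in range(4)])
d=H[2]+H[3]-H[0]-H[1];print(np.degrees(np.arctan2(d[1],d[0])), np.array([atz('w3',*p,.036) for p in [(303.5,231),(337,231),(336,280),(303.5,280)]]).mean(0))
E
```

```text
[0.5763 0.2416 0.036 ] [np.float64(0.03219660530334718), np.float64(0.0771796325699669), np.float64(0.03328378727965439), np.float64(0.07719988011861985)]
-22.397874394165086 [0.5768 0.2409 0.036 ]
```

jog_arm(
  deltas=[
    {"fingers":1,"x":0,"y":2,"z":-40,"twist":0},
    {"fingers":1,"x":0,"y":2,"z":-70,"twist":0},
    {"fingers":1,"x":0,"y":2,"z":-84,"twist":0},
    {"fingers":1,"x":0,"y":2,"z":-84,"twist":0},
    {"fingers":0,"x":0,"y":2,"z":-84,"twist":0},
    {"fingers":0,"x":0,"y":2,"z":-84,"twist":0},
    {"fingers":0,"x":0,"y":2,"z":-84,"twist":0},
    {"fingers":0,"x":0,"y":2,"z":-84,"twist":0},
    {"fingers":0,"x":0,"y":2,"z":-84,"twist":0},
    {"fingers":0,"x":0,"y":2,"z":-84,"twist":0},
  ],
  grip_force=60,
)

```text
time: 4.05
ee_pos: [0.5781, 0.2414, 0.0394]
tcp_rot: [27.2, 89.8, 5.0]
wrist_force: [-0.1, -1.0, 6.1]
opening: 0.0325
```

jog_arm(
  deltas=[
    {"fingers":0,"x":0,"y":0,"z":0,"twist":0},
    {"fingers":0,"x":0,"y":0,"z":0,"twist":0},
  ],
)

```text
time: 4.25
ee_pos: [0.5781, 0.2413, 0.0395]
tcp_rot: [25.2, 89.8, 3.0]
wrist_force: [-0.2, -1.0, -0.1]
opening: 0.0322
```

```bash
python3 st.py wrist w4.png
```

```text
4.25 [0.5781 0.2413 0.0395] q [22.6857 16.2116 -0.1644 73.4539 -0.0609 44.8581] yaw_y 67.8276189824177 F [-0.2411 -1.0461 -0.1013] T [-0.216   0.1486 -0.0149] 0.03217171719305362
```

View pics/w4.png

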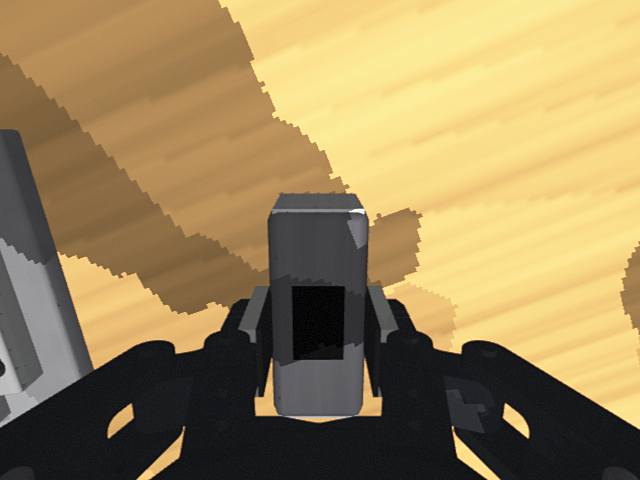

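jog_arm(
  deltas=[
    {"fingers":0,"x":0,"y":0,"z":20,"twist":0},
    {"fingers":0,"x":0,"y":0,"z":50,"twist":0},
    {"fingers":0,"x":0,"y":0,"z":70,"twist":0},
    {"fingers":0,"x":0,"y":0,"z":70,"twist":0},
  ],
)

```text
time: 4.7
ee_pos: [0.5791, 0.2419, 0.1119]
tcp_rot: [36.7, 89.6, 14.5]
wrist_force: [1.7, 1.1, -7.2]
opening: 0.032
```

```bash
python3 st.py; python3 - <<'E'
from h import *
np.set_printoptions(precision=4,suppress=True)
H=np.array([atz('w4',*p,.036) for p in [(269,212),(367,212),(361,416),(276,416)]]);print(H.mean(0),[np.linalg.norm(H[i]-H[(i+1)%4]) for i in range(4)])
d=H[2]+H[3]-H[0]-H[1];print(np.degrees(np.arctan2(d[1],d[0])))
t=lambda u,v:(200+u/5-.4,225+v/5-.4)
print(np.array([atz('t0',*t(*p),.026) for p in [(397,153),(358,303)]]))
print(np.array([atz('t0',*t(*p),.036) for p in [(405,147),(453,155)]]))
E
```

```text
4.7 [0.5791 0.2419 0.1119] q [22.6936 14.6873  6.0523 80.9851 -0.0545 44.858 ] yaw_y 67.83603480078877 F [ 1.6591  1.0553 -7.2129] T [-0.0284 -0.1224  0.0078] 0.03199226654262654
[0.5766 0.2428 0.036 ] [np.float64(0.03163999355972386), np.float64(0.07742434643059459), np.float64(0.03167739257503742), np.float64(0.07739187668568807)]
-22.075860948973006
[[0.5643 0.102  0.026 ]
 [0.4945 0.1208 0.026 ]]
[[0.5657 0.0971 0.036 ]
 [0.5614 0.0748 0.036 ]]
```

jog_arm(
  deltas=[
    {"fingers":0,"x":-18,"y":-40,"z":0,"twist":2},
    {"fingers":0,"x":-36,"y":-80,"z":0,"twist":5},
    {"fingers":0,"x":-52,"y":-120,"z":0,"twist":7.7},
    {"fingers":0,"x":-62,"y":-145,"z":0,"twist":7.7},
    {"fingers":0,"x":-62,"y":-145,"z":0,"twist":7.7},
    {"fingers":0,"x":-62,"y":-145,"z":-10,"twist":7.7},
    {"fingers":0,"x":-62,"y":-145,"z":-10,"twist":7.7},
  ],
)

```text
time: 5.4
ee_pos: [0.5162, 0.0971, 0.0991]
tcp_rot: [50.9, 89.8, 36.5]
wrist_force: [-0.5, -0.2, -6.7]
opening: 0.0325
```

```bash
python3 st.py wrist w5.png
```

```text
5.4 [0.5162 0.0971 0.0991] q [ 10.6092   1.1511 -10.4088  78.2525   0.091   25.0593] yaw_y 75.5501869923004 F [-0.5403 -0.1923 -6.6614] T [ 0.0439  0.015  -0.0254] 0.032520214924588314
```

View pics/w5.png

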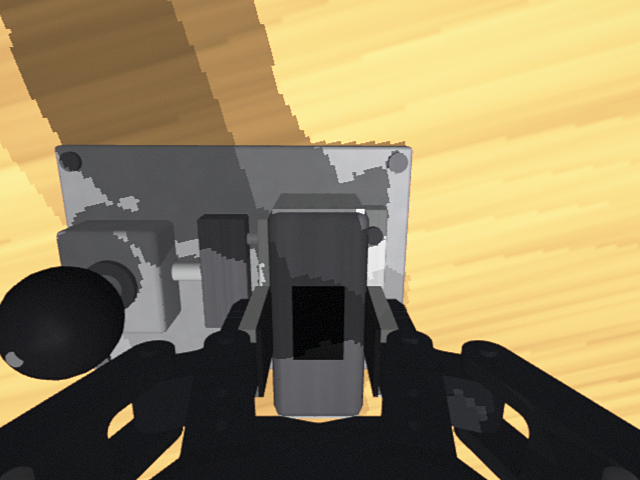

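```bash
python3 - <<'E'
from h import *
np.set_printoptions(precision=4,suppress=True)
A=lambda pts,z:np.array([atz('w5',*p,z) for p in pts])
P=A([(56.5,147),(410.5,147)],.012);print(P);d=P[1]-P[0];print(np.linalg.norm(d),np.degrees(np.arctan2(d[1],d[0]))-90)
a=np.radians(-14.5);xh=np.array([np.cos(a),np.sin(a)]);yh=np.array([-xh[1],xh[0]])
m=P.mean(0)[:2];O=m+.065*xh+.046*yh;print('O',O)
E=A([(387,207)],.026)[0][:2];print('jaw outer corner loc',(E-O)@xh,(E-O)@yh)
tcp=np.array([.5162,.0971]);print('tcp loc',(tcp-O)@xh,(tcp-O)@yh)
H=A([(269,212),(367,212),(361,416),(276,416)],.0991-.0395+.036).mean(0);print('head loc',(H[:2]-O)@xh,(H[:2]-O)@yh,H)
E
```

```text
[[ 0.4276 -0.0163  0.012 ]
 [ 0.4728  0.1583  0.012 ]]
0.1804368239536968 -14.504155747009577
O [0.5246 0.0993]
jaw outer corner loc -0.03655573361008981 0.03113240814674665
tcp loc -0.0076058745609725135 -0.004192691784273636
head loc -0.00941405859575424 -0.003222675629951738 [0.5147 0.0985 0.0956]
```

jog_arm(
  deltas=[
    {"fingers":0,"x":0,"y":-1,"z":-20,"twist":0},
    {"fingers":0,"x":0,"y":-1,"z":-28,"twist":0},
    {"fingers":0,"x":0,"y":-1,"z":-33,"twist":0},
    {"fingers":0,"x":0,"y":-1,"z":-37,"twist":0},
    {"fingers":0,"x":0,"y":-1,"z":-39,"twist":0},
  ],
)

```text
time: 5.95
ee_pos: [0.5166, 0.0966, 0.0608]
tcp_rot: [46.8, 89.8, 32.4]
wrist_force: [-0.4, 0.6, -6.4]
opening: 0.0324
```

```bash
python3 st.py scene s6.png; python3 st.py wrist w6.png; python3 - <<'E'
import cv2
s=cv2.imread('pics/s6.png')
cv2.imwrite('pics/s6z.png',cv2.resize(s[160:280,240:390],None,fx=5,fy=5,interpolation=cv2.INTER_CUBIC))
E
```

```text
5.95 [0.5166 0.0966 0.0608] q [ 10.544    2.0368 -13.7828  73.96     0.0885  24.9527] yaw_y 75.59170576142404 F [-0.4408  0.6049 -6.3836] T [-0.0123  0.0121  0.0247] 0.0324006940017587
6.0 [0.5165 0.0965 0.0607] q [ 10.5353   2.0369 -13.7944  73.9533   0.0906  24.9504] yaw_y 75.58529550983225 F [-0.7688 -0.6772 -6.2526] T [-0.0314  0.0449  0.0054] 0.03223953451652077
```

View pics/s6z.png

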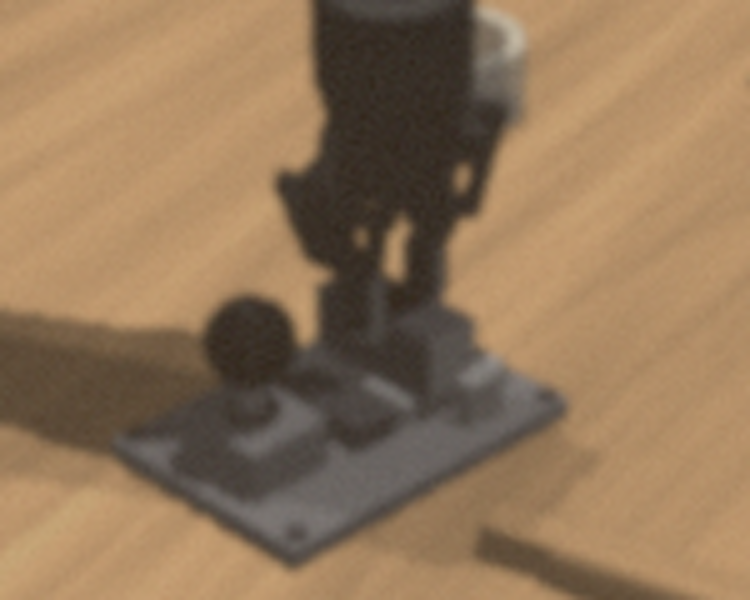

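View pics/w6.png

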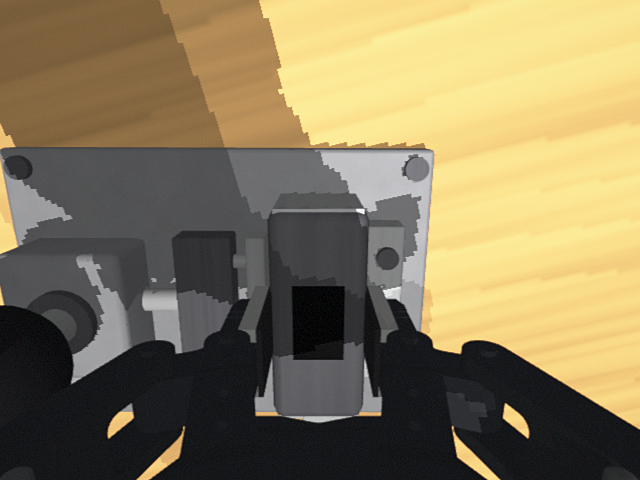

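The head is between the jaws, there is no contact force, and it is lined up with the stop. Now lowering to the bed.

jog_arm(
  deltas=[
    {"fingers":0,"x":0,"y":0,"z":-4,"twist":0},
    {"fingers":0,"x":0,"y":0,"z":-7,"twist":0},
    {"fingers":0,"x":0,"y":0,"z":-8,"twist":0},
    {"fingers":0,"x":0,"y":0,"z":-8.5,"twist":0},
  ],
)

```text
time: 6.45
ee_pos: [0.5165, 0.0964, 0.0524]
tcp_rot: [47.1, 89.8, 32.7]
wrist_force: [0.4, 0.2, -7.5]
opening: 0.0323
```

```bash
python3 st.py
```

```text
6.45 [0.5165 0.0964 0.0524] q [ 10.5264   2.276  -14.4913  73.0186   0.0872  24.9498] yaw_y 75.57703211988749 F [ 0.3702  0.2018 -7.5382] T [-0.0171 -0.0366  0.0138] 0.03230518181908876
```

jog_arm(
  deltas=[
    {"fingers":0,"x":2.9,"y":-0.75,"z":-0.5,"twist":0},
    {"fingers":0,"x":4.8,"y":-1.2,"z":-0.5,"twist":0},
    {"fingers":0,"x":5.8,"y":-1.5,"z":-0.5,"twist":0},
    {"fingers":0,"x":5.8,"y":-1.5,"z":-0.5,"twist":0},
  ],
)

```text
time: 6.85
ee_pos: [0.5225, 0.0948, 0.0519]
tcp_rot: [46.6, 89.8, 32.2]
wrist_force: [-0.4, 0.6, -7.2]
opening: 0.0321
```

```bash
python3 st.py
```

```text
6.85 [0.5225 0.0948 0.0519] q [ 10.2419   3.0479 -13.7407  72.99     0.0892  24.6746] yaw_y 75.56773217095238 F [-0.416   0.5818 -7.2123] T [-0.0257 -0.0134  0.0147] 0.03209569334686279
```

jog_arm(
  deltas=[
    {"fingers":0,"x":1,"y":-0.25,"z":-0.3,"twist":0},
    {"fingers":0,"x":2,"y":-0.5,"z":-0.5,"twist":0},
    {"fingers":0,"x":2,"y":-0.5,"z":-0.5,"twist":0},
  ],
)

```text
time: 7.15
ee_pos: [0.5241, 0.0944, 0.0515]
tcp_rot: [58.5, 89.8, 44.1]
wrist_force: [-4.4, 1.0, -3.6]
opening: 0.0323
```

```bash
python3 st.py
```

```text
7.15 [0.5241 0.0944 0.0515] q [ 10.1562   3.3127 -13.5123  73.0035   0.1154  24.5804] yaw_y 75.57620316738057 F [-4.3958  0.9783 -3.5618] T [ 0.1598  0.7552 -0.0205] 0.0323083741132907
```

jog_arm(
  deltas=[
    {"fingers":0,"x":0.5,"y":-0.1,"z":-0.3,"twist":0},
    {"fingers":0,"x":1,"y":-0.25,"z":-0.5,"twist":0},
    {"fingers":0,"x":1,"y":-0.25,"z":-0.5,"twist":0},
  ],
)

```text
time: 7.45
ee_pos: [0.5241, 0.0944, 0.0514]
tcp_rot: [89.6, 89.8, 75.2]
wrist_force: [-8.9, 1.9, 1.7]
opening: 0.0323
```

```bash
python3 st.py
```

```text
7.45 [0.5241 0.0944 0.0514] q [ 10.1299   3.4122 -13.4158  73.0965   0.1626  24.5378] yaw_y 75.59219302991299 F [-8.914   1.9286  1.6923] T [ 0.2116  1.8844 -0.0065] 0.032278585614784715
```

Against the stop (9 N) and resting on the bed. Now sliding toward the fixed jaw until it touches.

jog_arm(
  deltas=[
    {"fingers":0,"x":0.25,"y":1,"z":0,"twist":0},
    {"fingers":0,"x":0.5,"y":2,"z":0,"twist":0},
    {"fingers":0,"x":0.5,"y":2,"z":0,"twist":0},
  ],
)

```text
time: 7.75
ee_pos: [0.5246, 0.0963, 0.0515]
tcp_rot: [89.4, 89.8, 75.0]
wrist_force: [-3.6, -1.4, -2.8]
opening: 0.0324
```

```bash
python3 st.py
```

```text
7.75 [0.5246 0.0963 0.0515] q [ 10.3365   3.5261 -13.2911  73.1172   0.1387  24.7496] yaw_y 75.58698961714161 F [-3.5736 -1.3689 -2.8475] T [-0.3448  0.646  -0.1124] 0.03238226433922097
```

jog_arm(
  deltas=[
    {"fingers":0,"x":0.7,"y":0.8,"z":-0.2,"twist":0},
    {"fingers":0,"x":1.1,"y":1.6,"z":-0.4,"twist":0},
    {"fingers":0,"x":1.1,"y":1.6,"z":-0.4,"twist":0},
  ],
)

```text
time: 8.05
ee_pos: [0.5248, 0.0969, 0.0514]
tcp_rot: [-176.6, 89.9, 169.0]
wrist_force: [-10.0, -6.9, 3.6]
opening: 0.0326
```

```bash
python3 st.py
```

```text
8.05 [0.5248 0.0969 0.0514] q [ 10.4455   3.6877 -13.126   73.2438   0.0226  24.9139] yaw_y 75.53150682332975 F [-9.9569 -6.8671  3.5628] T [-1.5732  1.9993 -0.2665] 0.03257066498948441
```

jog_arm(
  deltas=[
    {"fingers":0,"x":0.3,"y":0.2,"z":0,"twist":0},
    {"fingers":0.55,"x":0.3,"y":0.2,"z":0,"twist":0},
    {"fingers":0.8,"x":0.3,"y":0.2,"z":0,"twist":0},
    {"fingers":0.8,"x":0.3,"y":0.2,"z":0,"twist":0},
    {"fingers":0.8,"x":0,"y":0,"z":15,"twist":0},
    {"fingers":0.8,"x":0,"y":0,"z":50,"twist":0},
    {"fingers":0.8,"x":0,"y":0,"z":90,"twist":0},
    {"fingers":0.8,"x":0,"y":0,"z":100,"twist":0},
    {"fingers":0.8,"x":0,"y":0,"z":100,"twist":0},
  ],
)

```text
time: 8.95
ee_pos: [0.526, 0.0971, 0.1545]
tcp_rot: [31.2, 89.8, 16.7]
wrist_force: [0.2, 0.7, -0.4]
opening: 0.0683
```

```bash
python3 st.py wrist w7.png; python3 - <<'E'
import cv2
s=cv2.imread('pics/w7.png')
cv2.imwrite('pics/w7z.png',cv2.resize(s[170:430,130:490],None,fx=2.2,fy=2.2,interpolation=cv2.INTER_CUBIC))
E
```

```text
8.95 [0.526  0.0971 0.1545] q [10.4475  1.834  -3.5896 84.3535  0.0246 24.9104] yaw_y 75.53732407923654 F [ 0.1709  0.7358 -0.3787] T [-0.0331  0.0313  0.0494] 0.06831325949024915
```

View pics/w7.png

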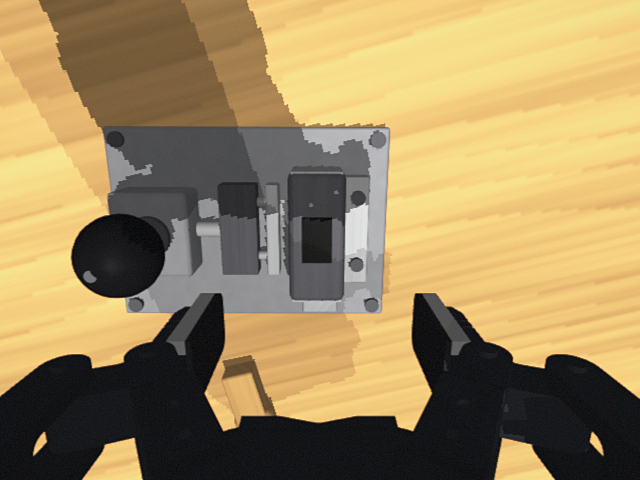

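The head lies straight in the bay, touching the fixed jaw and the stop. The ball is at (118,256). Next I'll locate it precisely.

```bash
python3 - <<'E'
from h import *
np.set_printoptions(precision=4,suppress=True)
s=cv2.imread('pics/w7.png',0)
m=(s[200:310,60:175]<38).astype(np.uint8);m=cv2.morphologyEx(m,cv2.MORPH_OPEN,np.ones((5,5)))
cs,_=cv2.findContours(m,0,1);c=max(cs,key=cv2.contourArea);print(cv2.fitEllipse(c),cv2.boundingRect(c))
(u,v),_,_=cv2.fitEllipse(c);u+=60;v+=200
print(u,v,atz('w7',u,v,.078))
t=lambda u,v:(200+u/5-.4,225+v/5-.4);sc=lambda u,v:(250+u/5-.4,190+v/5-.4);w=lambda u,v:(190+u/3.6-.36,125+v/3.6-.36)
print(tri(('t0',*t(620,277)),('s0',*sc(200,192)),('w2',*w(127,346)),('w7',u,v)))
print(tri(('w2',*w(127,346)),('w7',u,v)))
E
```

```text
((59.20743942260742, 54.489784240722656), (81.87834167480469, 90.35862731933594), 94.96246337890625) (12, 14, 93, 83)
119.20743942260742 254.48978424072266 [ 0.4972 -0.001   0.078 ]
(array([ 0.4982, -0.002 ,  0.0768]), [array([-0.2,  0.7]), array([0.2, 0.1]), array([-0.3,  0.6]), array([-0.1,  1.5])])
(array([ 0.4976, -0.0016,  0.0769]), [array([-0.1, -0.2]), array([0.1, 0.3])])
```

jog_arm(
  deltas=[
    {"fingers":1,"x":-10,"y":-35,"z":0,"twist":8},
    {"fingers":1,"x":-20,"y":-70,"z":0,"twist":16},
    {"fingers":1,"x":-28,"y":-99,"z":0,"twist":24},
    {"fingers":1,"x":-28,"y":-99,"z":-10,"twist":32},
    {"fingers":1,"x":-28,"y":-99,"z":-20,"twist":35},
    {"fingers":1,"x":-28,"y":-99,"z":-20,"twist":35},
    {"fingers":1,"x":-28,"y":-99,"z":-20,"twist":35},
  ],
)

```text
time: 9.7
ee_pos: [0.4967, -0.002, 0.1315]
tcp_rot: [124.4, 89.9, 144.9]
wrist_force: [-0.1, -0.2, 0.1]
opening: 0.0853
```

```bash
python3 st.py wrist w8.png
```

```text
9.7 [ 0.4967 -0.002   0.1315] q [ -0.2573  -2.9307 -10.8522  82.1629   0.0589 -20.6927] yaw_y 110.43533609181235 F [-0.0611 -0.2428  0.1164] T [-0.0217  0.0534  0.0024] 0.0853058894148232
```

View pics/w8.png

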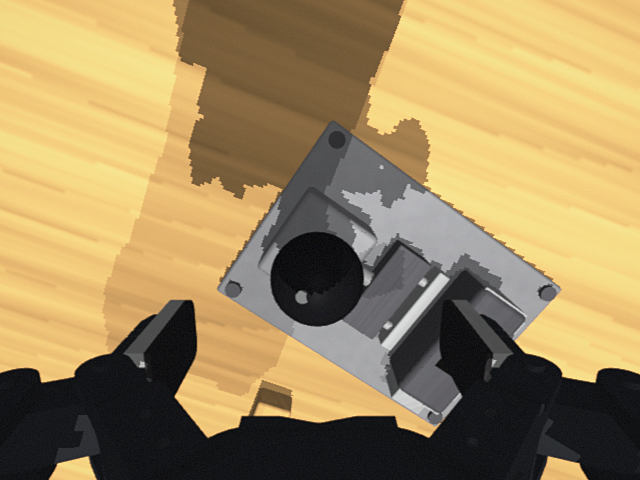

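```bash
python3 - <<'E'
from h import *
np.set_printoptions(precision=4,suppress=True)
print(atz('w8',317,279,.078),tri(('w8',317,279),('w2',190+127/3.6-.36,125+346/3.6-.36),('s0',250+40-.4,190+192/5-.4),('t0',200+124-.4,225+277/5-.4)))
E
```

```text
[ 0.4983 -0.0005  0.078 ] (array([ 0.4984, -0.0017,  0.0773]), [array([-2.4, -1.1]), array([0. , 0.9]), array([ 0.3, -0.1]), array([-0.4,  0.6])])
```

jog_arm(
  deltas=[
    {"fingers":1,"x":1.5,"y":0.5,"z":-30,"twist":0},
    {"fingers":1,"x":1.5,"y":0.5,"z":-55,"twist":0},
    {"fingers":1,"x":1.5,"y":0.5,"z":-55,"twist":0},
  ],
)

```text
time: 10.05
ee_pos: [0.4968, -0.0011, 0.0742]
tcp_rot: [148.9, 89.7, 169.3]
wrist_force: [-0.4, 0.4, -0.2]
opening: 0.0854
```

```bash
python3 st.py
```

```text
10.05 [ 0.4968 -0.0011  0.0742] q [ -0.1597  -1.7043 -16.0341  75.9833   0.0581 -20.5809] yaw_y 110.42070932126049 F [-0.3654  0.415  -0.2164] T [ 0.0022 -0.0273  0.0207] 0.08538604961955984
```

jog_arm(
  deltas=[
    {"fingers":1,"x":1,"y":-0.3,"z":0.5,"twist":0},
    {"fingers":0,"x":1,"y":-0.3,"z":0.5,"twist":0},
    {"fingers":0,"x":1,"y":-0.3,"z":0.5,"twist":0},
    {"fingers":0,"x":1,"y":-0.3,"z":0.5,"twist":0},
    {"fingers":0,"x":1,"y":-0.3,"z":0.5,"twist":0},
    {"fingers":0,"x":1,"y":-0.3,"z":0.5,"twist":0},
    {"fingers":0,"x":1,"y":-0.3,"z":0.5,"twist":0},
    {"fingers":0,"x":1,"y":-0.3,"z":0.5,"twist":0},
  ],
  grip_force=65,
)

```text
time: 10.85
ee_pos: [0.4985, -0.0018, 0.0761]
tcp_rot: [157.0, 89.8, 177.4]
wrist_force: [-0.8, -1.4, 6.9]
opening: 0.0413
```

```bash
python3 st.py wrist w9.png
```

```text
10.85 [ 0.4985 -0.0018  0.0761] q [ -0.2119  -1.6456 -15.7593  76.072    0.0078 -20.6128] yaw_y 110.40078041890519 F [-0.8403 -1.4306  6.8752] T [-0.5541  0.1193  0.0923] 0.04133748011207427
```

View pics/w9.png

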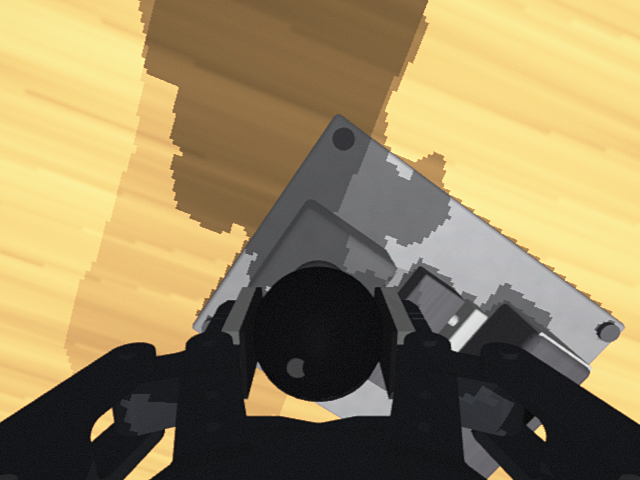

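```bash
python3 - <<'E'
from h import *
print(atz('w9',319.5,334,.078))
E
```

```text
[ 4.98704707e-01 -3.09363802e-05  7.80000000e-02]
```

jog_arm(
  deltas=[
    {"fingers":0,"x":0,"y":0,"z":0,"twist":-4},
    {"fingers":0,"x":0,"y":0,"z":0,"twist":-8},
    {"fingers":0,"x":0,"y":0,"z":0,"twist":-12},
    {"fingers":0,"x":0,"y":0,"z":0,"twist":-12},
  ],
)

```text
time: 11.3
ee_pos: [0.4986, -0.0018, 0.0763]
tcp_rot: [158.7, 89.8, 167.1]
wrist_force: [-0.2, 0.2, -1.8]
opening: 0.0414
```

```bash
python3 st.py
```

```text
11.3 [ 0.4986 -0.0018  0.0763] q [ -0.2332  -1.6588 -15.7558  76.0764   0.0391  -8.5628] yaw_y 98.3294026946523 F [-0.2273  0.2157 -1.8466] T [-0.1128 -0.1102 -0.2817] 0.04137544443918691
```

jog_arm(
  deltas=[
    {"fingers":0,"x":0,"y":0,"z":0,"twist":-6},
    {"fingers":0,"x":0,"y":0,"z":0,"twist":-12},
    {"fingers":0,"x":0,"y":0,"z":0,"twist":-18},
    {"fingers":0,"x":0,"y":0,"z":0,"twist":-24},
  ],
)

```text
time: 11.7
ee_pos: [0.4985, -0.0019, 0.0763]
tcp_rot: [162.3, 89.8, 146.5]
wrist_force: [0.4, -0.9, -2.5]
opening: 0.0412
```

```bash
python3 st.py wrist w10.png
```

```text
11.7 [ 0.4985 -0.0019  0.0763] q [ -0.2672  -1.6874 -15.783   76.0523   0.097   15.4998] yaw_y 74.23278318977158 F [ 0.4251 -0.9119 -2.4589] T [-0.146  -0.063   0.2398] 0.04115546876732928
```

View pics/w10.png

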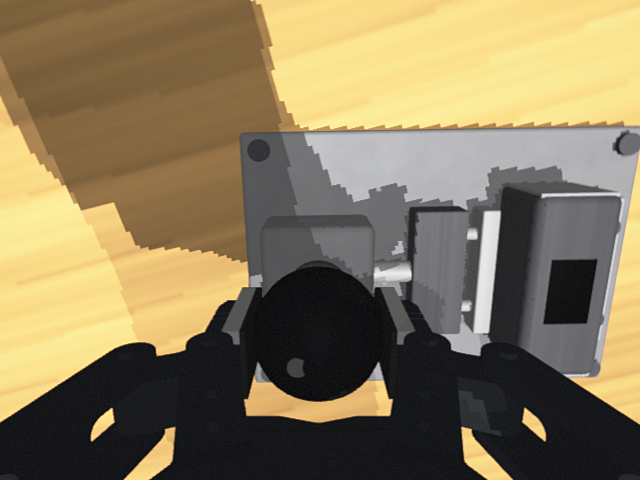

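Turning works: the jaw has closed about 4 mm and torque while moving is about 0.24 N m, which is free running. Continuing, and reading torque during motion.

jog_arm(
  deltas=[
    {"fingers":0,"x":0,"y":0,"z":0,"twist":-4},
    {"fingers":0,"x":0,"y":0,"z":0,"twist":-8},
    {"fingers":0,"x":0,"y":0,"z":0,"twist":-12},
    {"fingers":0,"x":0,"y":0,"z":0,"twist":-15},
    {"fingers":0,"x":0,"y":0,"z":0,"twist":-18},
  ],
)

```text
time: 12.25
ee_pos: [0.4985, -0.0019, 0.0763]
tcp_rot: [163.0, 89.8, 129.0]
wrist_force: [1.4, -0.3, -3.1]
opening: 0.0415
```

```bash
python3 st.py
```

```text
12.25 [ 0.4985 -0.0019  0.0763] q [ -0.2903  -1.7234 -15.8183  76.0171   0.1368  33.719 ] yaw_y 55.99049861543181 F [ 1.3927 -0.2943 -3.0978] T [-0.0974 -0.0862  0.2035] 0.04145027421281904
```

jog_arm(
  deltas=[
    {"fingers":0,"x":0,"y":0,"z":0,"twist":-2},
    {"fingers":0,"x":0,"y":0,"z":0,"twist":-4},
    {"fingers":0,"x":0,"y":0,"z":0,"twist":-6},
  ],
)

```text
time: 12.55
ee_pos: [0.4985, -0.0019, 0.0763]
tcp_rot: [164.6, 89.8, 124.7]
wrist_force: [0.6, -0.2, -3.3]
opening: 0.041
```

```bash
python3 st.py wrist w11.png
```

```text
12.55 [ 0.4985 -0.0019  0.0763] q [ -0.2955  -1.7357 -15.8312  76.0045   0.1426  39.5473] yaw_y 50.15694264523229 F [ 0.6051 -0.2077 -3.3055] T [-0.1678 -0.0797  0.3341] 0.04102611473062468
```

View pics/w11.png

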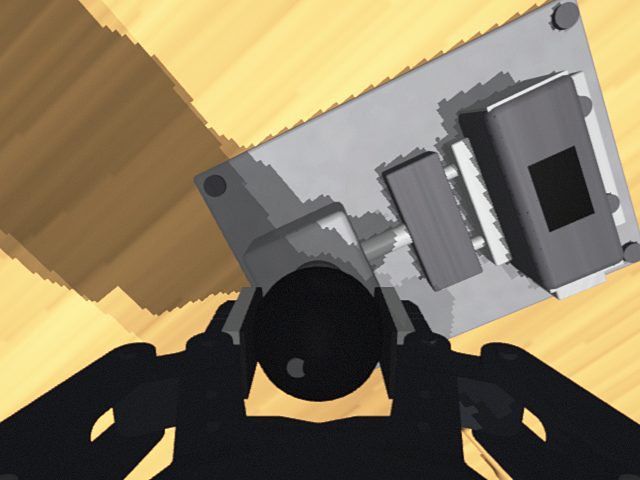

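jog_arm(
  deltas=[
    {"fingers":0,"x":0,"y":0,"z":0,"twist":-1.5},
    {"fingers":0,"x":0,"y":0,"z":0,"twist":-3},
  ],
)

```text
time: 12.8
ee_pos: [0.4985, -0.0019, 0.0763]
tcp_rot: [164.6, 89.8, 121.7]
wrist_force: [1.1, 0.5, -3.0]
opening: 0.0412
```

```bash
python3 st.py
```

```text
12.8 [ 0.4985 -0.0019  0.0763] q [ -0.2947  -1.7427 -15.8359  75.9971   0.1447  42.6642] yaw_y 47.040909827062684 F [ 1.0672  0.4552 -2.9751] T [-0.1612 -0.0235  0.284 ] 0.04118734255796907
```

jog_arm(
  deltas=[
    {"fingers":0,"x":0,"y":0,"z":0,"twist":-1.5},
    {"fingers":0,"x":0,"y":0,"z":0,"twist":-3},
  ],
)

```text
time: 13.0
ee_pos: [0.4985, -0.0019, 0.0763]
tcp_rot: [165.1, 89.8, 119.1]
wrist_force: [1.0, -0.6, -2.8]
opening: 0.0413
```

```bash
python3 st.py
```

```text
13.0 [ 0.4985 -0.0019  0.0763] q [ -0.2969  -1.7499 -15.8443  75.9919   0.1532  45.7449] yaw_y 43.95803856231071 F [ 1.036  -0.6203 -2.8313] T [-0.1954  0.0242  0.267 ] 0.041291897214956075
```

jog_arm(
  deltas=[
    {"fingers":0,"x":0,"y":0,"z":0,"twist":-1.5},
    {"fingers":0,"x":0,"y":0,"z":0,"twist":-3},
  ],
)

```text
time: 13.2
ee_pos: [0.4985, -0.0019, 0.0763]
tcp_rot: [164.7, 89.8, 115.5]
wrist_force: [-0.1, 0.3, -3.8]
opening: 0.0412
```

```bash
python3 st.py wrist w12.png
```

```text
13.2 [ 0.4985 -0.0019  0.0763] q [ -0.3006  -1.7604 -15.8513  75.9835   0.1538  48.8604] yaw_y 40.838762919844335 F [-0.076   0.3182 -3.8084] T [-0.0963 -0.0272  0.2646] 0.041159864575541986
```

View pics/w12.png

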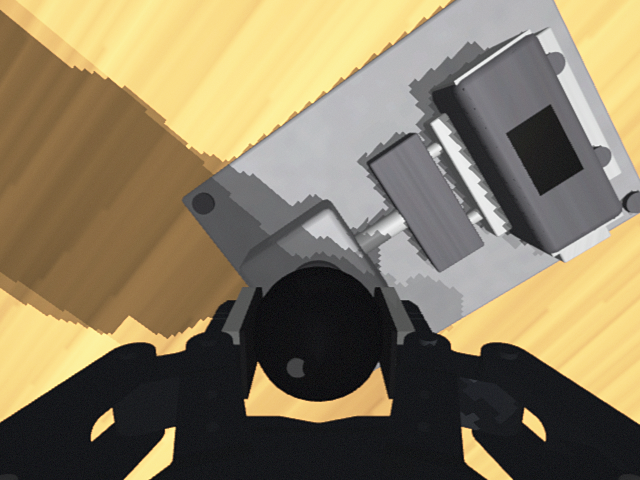

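jog_arm(
  deltas=[
    {"fingers":0,"x":0,"y":0,"z":0,"twist":-1.5},
    {"fingers":0,"x":0,"y":0,"z":0,"twist":-3},
    {"fingers":0,"x":0,"y":0,"z":0,"twist":-4.5},
  ],
)

```text
time: 13.55
ee_pos: [0.4985, -0.0019, 0.0763]
tcp_rot: [165.7, 89.8, 111.8]
wrist_force: [0.4, 0.2, -2.1]
opening: 0.0413
```

```bash
python3 st.py
```

```text
13.55 [ 0.4985 -0.0019  0.0763] q [ -0.3042  -1.7716 -15.8645  75.972    0.1593  53.5662] yaw_y 36.12943668297275 F [ 0.3502  0.209  -2.0524] T [-0.1438 -0.0521  0.2772] 0.04129845338039878
```

jog_arm(
  deltas=[
    {"fingers":0,"x":0,"y":0,"z":0,"twist":-1.5},
    {"fingers":0,"x":0,"y":0,"z":0,"twist":-3},
  ],
)

```text
time: 13.75
ee_pos: [0.4985, -0.0019, 0.0763]
tcp_rot: [164.6, 89.8, 107.6]
wrist_force: [0.6, -0.6, -2.0]
opening: 0.0413
```

```bash
python3 st.py
```

```text
13.75 [ 0.4985 -0.0019  0.0763] q [ -0.3062  -1.7805 -15.8726  75.9606   0.1629  56.6936] yaw_y 33.00006901879536 F [ 0.6433 -0.6219 -2.0494] T [-0.1623 -0.0682  0.3848] 0.041272484287997714
```

jog_arm(
  deltas=[
    {"fingers":0,"x":0,"y":0,"z":0,"twist":-1.5},
    {"fingers":0,"x":0,"y":0,"z":0,"twist":-3},
  ],
)

```text
time: 13.95
ee_pos: [0.4985, -0.0019, 0.0763]
tcp_rot: [165.4, 89.8, 105.3]
wrist_force: [1.0, -0.6, -3.4]
opening: 0.0414
```

```bash
python3 st.py wrist w13.png
```

```text
13.95 [ 0.4985 -0.0019  0.0763] q [ -0.3054  -1.7906 -15.8832  75.9537   0.1654  59.8199] yaw_y 29.87453103389595 F [ 0.9958 -0.5748 -3.3829] T [-0.0975 -0.076   0.3288] 0.04144311340276453
```

View pics/w13.png

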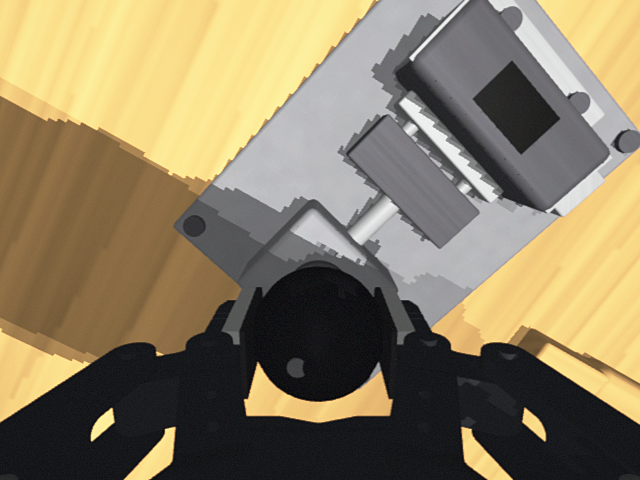

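jog_arm(
  deltas=[
    {"fingers":0,"x":0,"y":0,"z":0,"twist":-1.5},
  ],
)

```text
time: 14.1
ee_pos: [0.4985, -0.0019, 0.0763]
tcp_rot: [165.2, 89.8, 103.4]
wrist_force: [0.3, -0.4, -2.9]
opening: 0.0412
```

```bash
python3 st.py
```

```text
14.1 [ 0.4985 -0.0019  0.0763] q [ -0.307   -1.7961 -15.8854  75.9512   0.166   61.468 ] yaw_y 28.22489147423674 F [ 0.2603 -0.3845 -2.8898] T [-0.1435 -0.015   0.3657] 0.041230127414322484
```

jog_arm(
  deltas=[
    {"fingers":0,"x":0,"y":0,"z":0,"twist":-1.5},
  ],
)

```text
time: 14.2
ee_pos: [0.4985, -0.0019, 0.0763]
tcp_rot: [166.3, 89.8, 102.9]
wrist_force: [1.1, -0.8, -3.2]
opening: 0.0414
```

```bash
python3 st.py
```

```text
14.2 [ 0.4985 -0.0019  0.0763] q [ -0.3082  -1.7977 -15.8916  75.9451   0.1667  63.0959] yaw_y 26.59585075893837 F [ 1.0869 -0.7844 -3.2292] T [-0.0971  0.0348  0.4355] 0.04136233217099847
```

jog_arm(
  deltas=[
    {"fingers":0,"x":0,"y":0,"z":0,"twist":-1.5},
  ],
)

```text
time: 14.3
ee_pos: [0.4985, -0.0019, 0.0763]
tcp_rot: [166.1, 89.8, 101.1]
wrist_force: [0.7, -0.8, -3.2]
opening: 0.0414
```

```bash
python3 st.py
```

```text
14.3 [ 0.4985 -0.0019  0.0763] q [ -0.3085  -1.804  -15.8949  75.9428   0.1671  64.7303] yaw_y 24.96105899640071 F [ 0.7246 -0.8275 -3.1859] T [-0.1104  0.0246  0.3865] 0.041376546684618945
```

jog_arm(
  deltas=[
    {"fingers":0,"x":0,"y":0,"z":0,"twist":-1.5},
  ],
)

```text
time: 14.4
ee_pos: [0.4985, -0.0019, 0.0763]
tcp_rot: [165.8, 89.8, 99.2]
wrist_force: [0.5, -0.1, -2.6]
opening: 0.0415
```

```bash
python3 st.py wrist w14.png
```

```text
14.4 [ 0.4985 -0.0019  0.0763] q [ -0.3078  -1.8081 -15.9007  75.9357   0.1696  66.3644] yaw_y 23.327677364174217 F [ 0.5347 -0.1474 -2.6102] T [-0.142  -0.0112  0.4457] 0.04154529533442675
```

View pics/w14.png

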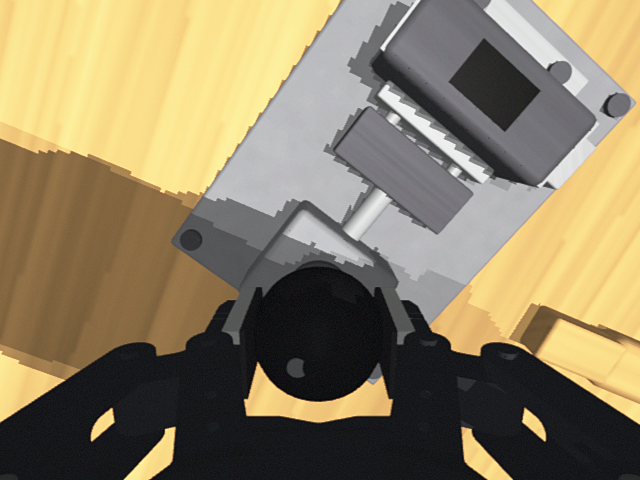

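Torque was flat at about 0.265 N m up to yaw 37°. It then climbed steadily by about 0.0126 N m per degree to around 0.44, so the jaw has bitten with roughly 28–30 N. That counts as snug, so I'm releasing and rising.

jog_arm(
  deltas=[
    {"fingers":1,"x":0,"y":0,"z":0,"twist":0},
    {"fingers":1,"x":0,"y":0,"z":0,"twist":0},
    {"fingers":1,"x":0,"y":0,"z":0,"twist":0},
    {"fingers":1,"x":0,"y":0,"z":0,"twist":0},
    {"fingers":1,"x":0,"y":0,"z":0,"twist":0},
    {"fingers":1,"x":0,"y":0,"z":30,"twist":0},
    {"fingers":1,"x":0,"y":0,"z":80,"twist":0},
    {"fingers":1,"x":0,"y":20,"z":130,"twist":8},
    {"fingers":1,"x":0,"y":40,"z":160,"twist":16},
    {"fingers":1,"x":0,"y":40,"z":160,"twist":24},
  ],
)

```text
time: 15.45
ee_pos: [0.4999, 0.0398, 0.2416]
tcp_rot: [73.4, 89.6, 31.0]
wrist_force: [-0.2, -0.2, -0.7]
opening: 0.0857
```

jog_arm(
  deltas=[
    {"fingers":1,"x":0,"y":10,"z":0,"twist":8},
    {"fingers":1,"x":0,"y":20,"z":0,"twist":16},
    {"fingers":1,"x":0,"y":30,"z":0,"twist":24},
    {"fingers":1,"x":0,"y":30,"z":0,"twist":28},
    {"fingers":1,"x":0,"y":30,"z":0,"twist":28},
  ],
)

```text
time: 15.95
ee_pos: [0.4999, 0.0701, 0.2416]
tcp_rot: [73.5, 89.6, 59.2]
wrist_force: [-0.5, 0.1, -0.3]
opening: 0.0859
```

```bash
python3 st.py wrist w15.png;python3 st.py top t15.png; python3 st.py scene s15.png; python3 - <<'E'
import cv2
s=cv2.imread('pics/w15.png')
cv2.imwrite('pics/w15z.png',cv2.resize(s[110:310,150:430],None,fx=2.8,fy=2.8,interpolation=cv2.INTER_CUBIC))
E
```

```text
15.95 [0.4999 0.0701 0.2416] q [ 7.8154 -1.6041  2.5963 93.953   0.3102 22.0817] yaw_y 75.73469967292145 F [-0.4566  0.1169 -0.2972] T [-0.031   0.0038  0.0113] 0.08593096753335235
16.0 [0.4999 0.0699 0.2416] q [ 7.7936 -1.6042  2.5929 93.9522  0.3078 22.2316] yaw_y 75.56308819106276 F [-0.559  -0.5778 -0.0292] T [-0.0005  0.0214 -0.0256] 0.08561081947407491
16.05 [0.4999 0.0698 0.2416] q [ 7.7798 -1.607   2.5931 93.9522  0.3096 22.263 ] yaw_y 75.51776589421621 F [ 0.0467  0.2391 -0.1402] T [0.0048 0.0174 0.033 ] 0.08530788461211197
```

View pics/w15z.png

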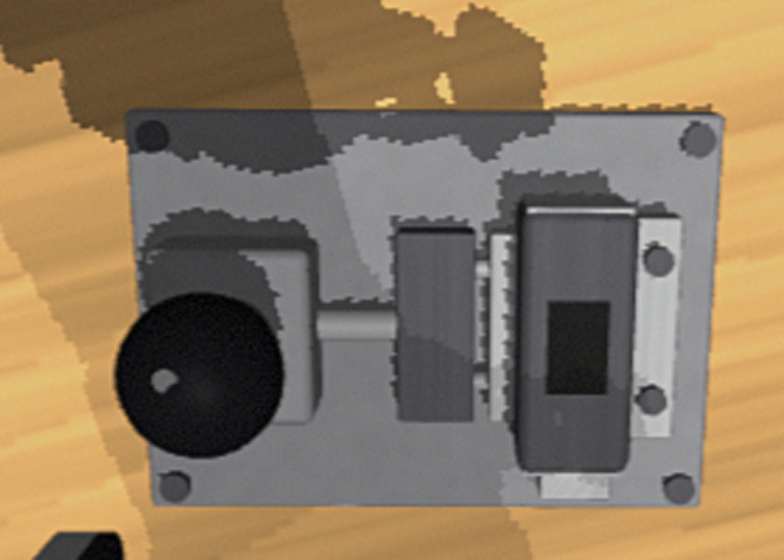

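View pics/s15.png

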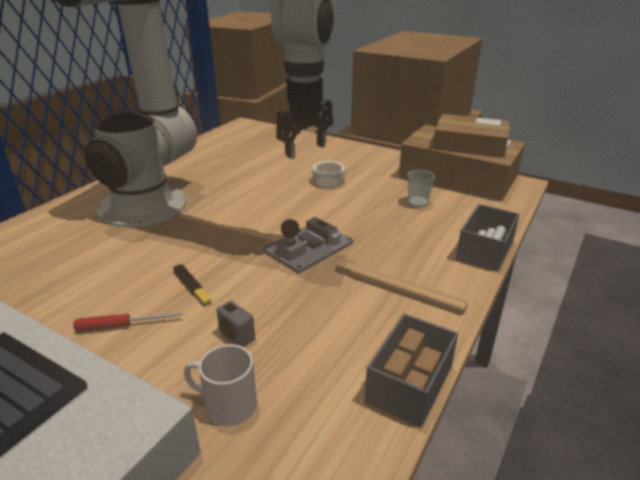

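View pics/w15.png

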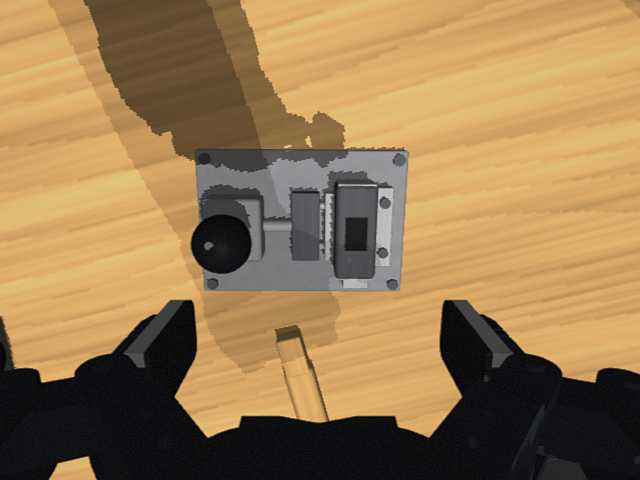

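```bash
python3 - <<'E'
from h import *
np.set_printoptions(precision=1,suppress=True)
w=lambda u,v:(150+u/2.8-.3,110+v/2.8-.3)
O=np.array([.5234,.0980]);a=np.radians(-14.5);xh=np.array([np.cos(a),np.sin(a)]);yh=np.array([-xh[1],xh[0]])
def loc(f,pts,z):
    P=np.array([atz(f,*p,z) for p in pts])[:,:2]-O;return np.c_[P@xh,P@yh]*1000
print('stop back',loc('w15',[w(541,499),w(607,499)],.036))
print('head top',loc('w15',[w(523,210),w(637,210),w(627,470),w(519,470)],.048))
print('jaw left',loc('w15',[w(490,235),w(490,418)],.0255))
print('fixed out',loc('w15',[w(681,218),w(671,436)],.026))
a=cv2.imread('pics/t0.png').astype(int);b=cv2.imread('pics/t15.png').astype(int)
d=np.abs(a-b).max(2).astype(np.uint8);m=cv2.morphologyEx((d>40).astype(np.uint8)*255,cv2.MORPH_OPEN,np.ones((3,3)));cv2.imwrite('pics/d.png',np.hstack([m[:,:,None].repeat(3,2)]))
a=cv2.imread('pics/t15.png');cv2.imwrite('pics/t15z.png',cv2.resize(a[225:325,200:360],None,fx=5,fy=5,interpolation=cv2.INTER_CUBIC))
E
```

```text
stop back [[51.8 -8.6]
 [51.8 12. ]]
head top [[-39.8 -16.2]
 [-39.8  15.8]
 [ 37.7  16. ]
 [ 37.7 -16.2]]
jaw left [[-29.2 -24.9]
 [ 28.8 -24.4]]
fixed out [[-34.5  32.5]
 [ 34.5  32.9]]
```

View pics/d.png

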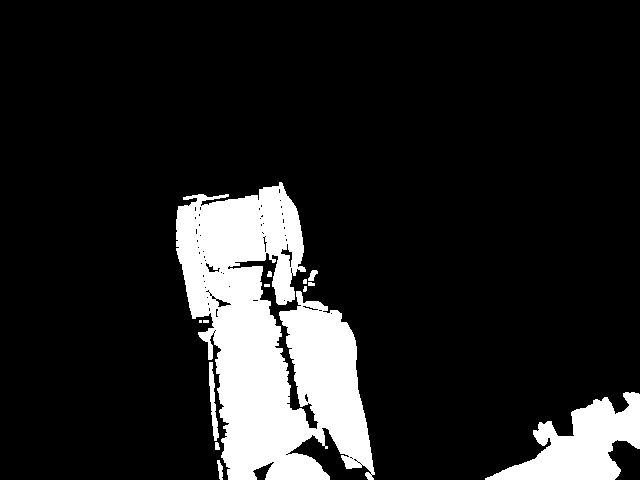

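View pics/t15.png

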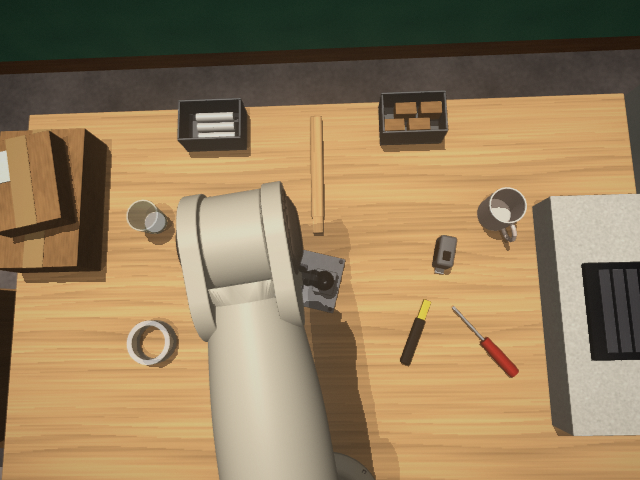

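```bash
python3 - <<'E'
import cv2,numpy as np
a=cv2.imread('pics/w15.png');b=cv2.imread('pics/w7.png')
A=cv2.resize(a[240:300,320:410],None,fx=8,fy=8,interpolation=cv2.INTER_CUBIC)[:290];B=cv2.resize(b[270:330,270:360],None,fx=8,fy=8,interpolation=cv2.INTER_CUBIC)[:290]
cv2.imwrite('pics/cmp.png',np.vstack([A,B]))
E
```

```text
(no output)
```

View pics/cmp.png

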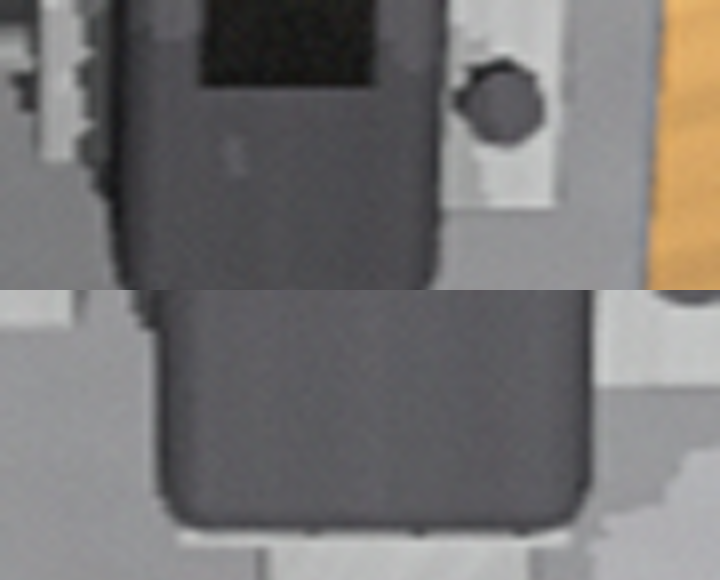

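```bash
python3 - <<'E'
from h import *
np.set_printoptions(precision=1,suppress=True)
O=np.array([.5234,.0980]);a=np.radians(-14.5);xh=np.array([np.cos(a),np.sin(a)])
import sys
for f,u,v0,v1 in(('w15',355,255,300),('w7',320,270,325)):
    g=cv2.imread(f'pics/{f}.png',0)[v0:v1,u-6:u+7].mean(1);print(f,list(enumerate(g.round(),v0)))
E
```

```text
w15 [(255, np.float64(77.0)), (256, np.float64(76.0)), (257, np.float64(78.0)), (258, np.float64(78.0)), (259, np.float64(78.0)), (260, np.float64(79.0)), (261, np.float64(79.0)), (262, np.float64(77.0)), (263, np.float64(76.0)), (264, np.float64(77.0)), (265, np.float64(77.0)), (266, np.float64(76.0)), (267, np.float64(76.0)), (268, np.float64(76.0)), (269, np.float64(77.0)), (270, np.float64(76.0)), (271, np.float64(76.0)), (272, np.float64(76.0)), (273, np.float64(76.0)), (274, np.float64(76.0)), (275, np.float64(76.0)), (276, np.float64(75.0)), (277, np.float64(68.0)), (278, np.float64(86.0)), (279, np.float64(176.0)), (280, np.float64(176.0)), (281, np.float64(174.0)), (282, np.float64(177.0)), (283, np.float64(181.0)), (284, np.float64(181.0)), (285, np.float64(180.0)), (286, np.float64(181.0)), (287, np.float64(182.0)), (288, np.float64(142.0)), (289, np.float64(142.0)), (290, np.float64(132.0)), (291, np.float64(144.0)), (292, np.float64(158.0)), (293, np.float64(158.0)), (294, np.float64(159.0)), (295, np.float64(160.0)), (296, np.float64(162.0)), (297, np.float64(164.0)), (
[... 754 characters left out ...]
 (298, np.float64(83.0)), (299, np.float64(78.0)), (300, np.float64(129.0)), (301, np.float64(188.0)), (302, np.float64(189.0)), (303, np.float64(187.0)), (304, np.float64(186.0)), (305, np.float64(186.0)), (306, np.float64(185.0)), (307, np.float64(185.0)), (308, np.float64(185.0)), (309, np.float64(184.0)), (310, np.float64(184.0)), (311, np.float64(168.0)), (312, np.float64(141.0)), (313, np.float64(149.0)), (314, np.float64(166.0)), (315, np.float64(166.0)), (316, np.float64(165.0)), (317, np.float64(166.0)), (318, np.float64(167.0)), (319, np.float64(168.0)), (320, np.float64(170.0)), (321, np.float64(171.0)), (322, np.float64(171.0)), (323, np.float64(172.0)), (324, np.float64(172.0))]
```

```bash
python3 - <<'E'
from h import *
np.set_printoptions(precision=1,suppress=True)
O=np.array([.5234,.0980]);a=np.radians(-14.5);xh=np.array([np.cos(a),np.sin(a)])
for f,u,vh,vs in(('w15',355,277.8,287.6),('w7',320,299.7,311.2)):
    l=lambda v,z:(atz(f,u,v,z)[:2]-O)@xh*1000
    C=np.linalg.inv(L(f)['W'])[:3,3]
    print(f,'cam x',(C[:2]-O)@xh*1000,'head end @48,47,46',l(vh,.048),l(vh,.047),l(vh,.046),'stop back',l(vs,.036),'diff(12 if touching)',l(vs,.036)-l(vh,.047))
E
```

```text
w15 cam x -82.40442923989855 head end @48,47,46 37.929466380573764 38.30626826220897 38.68307014384407 stop back 51.54192582690491 diff(12 if touching) 13.235657564695941
w7 cam x -64.03137047066268 head end @48,47,46 38.16931368725702 38.60962378306296 39.049933878868885 stop back 51.56744159710998 diff(12 if touching) 12.957817814047026
```

```bash
python3 -c "
from h import *
print(ticket.job_done())"
```

```text
the job is handed in; nothing more can be done
None
```

The hammer head is clamped flat in the bay against the end stop and the fixed jaw, and I handed the job in at about 16 s.

**Placing:** I felt the bed, the end stop (about 8–9 N) and the fixed jaw (about 9 N) with the wrist force before letting go of the head. The last wrist picture shows it straight. The gap to the stop comes out at about 0.2 mm once the rounded end edges are allowed for. It did not shift during clamping by more than about 0.3 mm.

**Tightening:** I turned the knob clockwise about 87°. Torque ran free at about 0.265 N m, began to rise near 73°, and ended at about 0.43–0.45 N m. That means roughly 28–30 N of clamping, slightly above the wanted 25 N. Single torque readings scattered by about 0.04 N m, so the force is good to about ±4 N. I didn't back it off.

**Checks after letting go:**
- **Gripper:** it is open, clear of everything, and the wrist force is about zero.
- **Other things on the bench:** comparing the top pictures from start and end shows no movement, except where the arm blocks the view (much of the clamp and the bench around it). The scene picture shows nothing displaced there either.
- **Disagreement:** the wrist and top cameras differed by about 2–3 mm on absolute positions. I settled the placing by touch instead.
- **Refused calls:** my first two move calls were rejected, seemingly because the rows lacked a finger value, and the arm did not move.

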